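Hang the loupe on the free hook of the rotary stand

TASK

Turn the rotary loupe stand by its upright handle until it is up against its stop, so that the empty hook faces the front, and leave it there. Then take the loupe out of the wooden block and hang it by its eye on that hook, gently (never pressing it against the stand with more than 25 N), pushed in past the spring catch so that the catch springs up again behind it; let it hang still, and leave the screwdriver, tray and orange toy shell where they are.

Things in the scene. Friction and masses are not known exactly. Their poses are not given: they have to be found in the camera images.
- stand: Fixed round grey foot of the rotary stand, 170 mm across; origin at table height on the stand's vertical axis; its -x axis points to the stand's front. An aluminium column on it (36 mm across, top 220 mm above the table) turns and carries four hooks 90 degrees apart; three hold loupes, feet about 90 mm above the table.
- carousel (a joint): Turning angle of the column in rad, counter-clockwise from above positive. 0 is the rigid end stop, where the empty hook points to the stand's front; it starts at 0.9 to 2.3 and is turned clockwise (from above) to 0. Stiff: 0.25 N m of friction (about 4 N at the handle), it stays where left.
- handle (a point): Middle of the upright black round handle that turns the column (a sleeve that spins freely on its pin): 16 mm in diameter, 60 mm from the stand's axis, directly opposite the empty hook. It stands free from 221 mm to 265 mm above the table; this point is 243 mm up.
- hook (a point): Nominal seat on the empty hook: 48 mm from the stand's axis, 200 mm above the table, turning with the column; -x points outward along the hook, z up. The hook is a rigid level steel rod 6 mm thick. Its carrier is clamped at an unknown height: the rod's centre line lies anywhere from 16 mm below to 16 mm above this point. This reading does not show it: look or feel.
- hook_tip (a point): Nominal squared-off end of the empty hook's rod, 44 mm outward of hook; the same unknown height (up to 16 mm up or down) applies. The outermost 10 mm of the rod are bare on top. The loupe must end near hook, between the catch's free end (about 10 mm outward of it) and a 14 mm disc on the rod (10 mm inward of it).
- catch (a joint): Angle of the empty hook's spring catch in rad: 0 sprung up, 0.37 pressed flat into the rod. Hinged on the rod 32 mm outward of hook, it rises inward to 9 mm above the rod's top at its free end. Pushing the eye inward along the rod presses it down (some 3 to 10 N of push, 4 to 9 N of lift); it springs up once the loupe has passed.
- loupe_center (a point): Centre of the loose loupe, half-way up. It stands upright in the block, eye at the top: 119 mm tall, 7 mm thick along its x, about 60 g. Below is a rectangular lens frame 44 mm wide (along y) and 50 mm tall, then a handle 14 mm wide, then from 95 mm to 119 mm above its foot a head 24 mm wide with the eye through it. Same front and back.
- loupe_eye (a point): Centre of the loupe's eye: a rectangular opening through its thickness (along x), 12 mm wide (y) and 10 mm high, 106 mm above the foot and 46.5 mm above loupe_center. 8 mm of head above the opening, 6 mm on each side. Grip the head by its two sides (24 mm wide along y) at the eye, so that the hook passes between the fingers.
- block: Fixed wooden block, 60 x 80 mm, 38 mm tall, origin under its centre. A 9 mm wide slot (its long side along the block's y, 47 mm) holds the loupe's foot 12 mm above the table, 26 mm deep.
- screwdriver: Loose screwdriver lying on the table, a bystander.
- tray: Loose white two-part screw tray, 100 x 130 mm, 28 mm tall, a bystander; origin under its centre.
- toy: Loose orange plastic shell of an opened toy, 130 x 100 mm, 35 mm tall, a bystander; origin under its centre.

How it is judged:
By the outcome, as a careful person would: the job done as asked, in the order asked, and still so for the second after the job is handed in, with the robot touching nothing.
It also fails if it takes over 70 s, if anything falls off the work surface, if the arm or the gripper's body presses on something with over 40 N, if the wrist force passes 120 N, or if a joint passes its speed limit or range.

ROBOT

A 6-joint arm with a two-finger parallel gripper is mounted at the origin on the work surface. World frame = base frame: x ahead of the robot, y to its left, z up, the work surface at z = 0. Lengths are in m, angles in rad, forces in N, time in s.
With the tool pointing down it reaches from about 0.3 to 0.875 m from the base axis. Payload 6.4 kg.
Tool frame: the origin (TCP) lies at the centre of the arm's flange, where the gripper is bolted on; the fingertips stand 173 mm ahead of it and the grasp point (between the pads) lies 155 mm ahead of it; z points along the fingers, x is the direction in which the jaws open and shut, and the axes are right-handed (so a half turn about z gives the same grasp; the last joint's range is limited). The gripper opens to 85 mm and grips with 20 to 120 N. Pads are 22 mm wide; open, the fingers measure 114 mm over their backs; the gripper's body (76 mm by 85 mm) begins 54 mm behind the grasp point. The pads swing forward as they close: fully open they stand 13 mm farther back than shut.
Start: joints at [-1.533, 0.181, 1.607, -0, 1.354, -0.206], TCP at [0.139, -0.558, 0.405] pointing down, gripper open.
Joint ranges: [-2.99, 2.99], [-0.89, 2.07], [0.3, 2.58], [-1.14, 4.28], [0, 2.63], [-3.12, 3.12]. Speed limits (rad/s): [2.57, 2.57, 3.01, 3.14, 3.14, 3.14].

INTERFACE

Orientations are given as a unit quaternion [w, x, y, z].
In Python, from bench import ctrl gives the robot as it stands. The module is installed in compiled form; this text tells all that it offers.
- The arm moves only by the tool move_arm, never from a script. Its argument "moves" is a list of rows, each an object of numbers: "gripper": the opening in per cent of the stroke, from 0 (shut) to 100 (fully open); "x", "y", "z": the shift along the tool's x, y, z in cm; "roll": the turn about the tool's z in degrees. In form: [{"gripper": .., "x": .., "y": .., "z": .., "roll": ..}, ...]. A call has 1 to 5 rows; each row shifts and turns the commanded pose from where the row before left it, along the tool's axes as they then stand; what a row does not reach is not made up. A row lasts 1/8 s, in which the tool goes at most 62.5 mm and 10.7 degrees, less where a joint would pass 70% of its speed; a pose out of reach is approached as far as the arm can. A call is refused whole if a number of a shift passes 6.25 or a number of a turn 10.7, either way. A call with a gripper value outside its range is refused whole. The fingers move at their own pace and stop on an object; the grip force is fixed at half the most. Time passes only in rows, so rows that do not move let the fingers close. It gives the time, the measured TCP pose, the force and the opening at its end, in the units of the state.
- ctrl.get_obs(): the state, without advancing time (a new reading comes with each control period).
- ctrl.camera(name): name is "side" or "top" or "wrist"; returns a dict with "img" (400x640x3 uint8, red, green, blue), "fx", "fy", "cx", "cy" (pixels), "world_from_camera" (4x4, takes a point from camera to world coordinates); the wrist camera has in their place "tool_from_camera" (4x4, takes a point from camera to tool coordinates, whose origin is the TCP and whose axes are the tool frame's). Camera axes: x right, y up, looking along -z (the intrinsics and any distortion apply to the point x, -y, -z); pixel columns grow to the right and rows downward; lengths in m; the calibration is good to about 2 mm. The wrist camera is an equidistant fisheye: a pixel r from the principal point sees the ray r / f radians off the axis. A picture is of the moment at which its call begins: read the wrist's pose just before it. There is no depth.
- ctrl.hand_in(): hands the job in, once; it reports no verdict.
The state is a dict: "time_s": time; "q": joint angles; "dq": joint speeds; "joint_efforts": joint torques, N m; "eef_pos": TCP position; "eef_rot": TCP orientation; "wrist_force": force on the tool from outside, world axes, zero at the start; "torque": the same for the moment, N m; "opening": opening from 0.0 (shut) to 1.0 (fully open).
Only numpy, scipy, OpenCV 4.12 (cv2) and the standard library are available. Lean on these libraries where they do the work, as an engineer would, in place of code of your own. Each camera call takes 0.05 s, during which the arm holds its last target. There are 200 camera calls.

## Working session

There is one attempt and no reset: what is moved stays moved. The work goes in short steps, Python scripts to look and compute and a tool call to move; the robot and the scene stay as the last step left them, time stands still between calls to the robot, and variables do not carry over. Pictures are saved under pics/ and viewed, about 8 in all and at most 12, crops included, and the job is handed in when it is done.

Besides the shell and the picture viewer there is one more tool, called after "Emit:" by a JSON object that holds its "op" and its "data", one argument or row to a line. move_arm: Moves the arm, as the interface text tells. Its arguments: {"type":"object","properties":{"moves":{"type":"array","items":{"type":"object","properties":{"gripper":{"type":"number"},"x":{"type":"number"},"y":{"type":"number"},"z":{"type":"number"},"roll":{"type":"number"}}}}},"required":["moves"]}

```bash
mkdir -p pics
cat > h.py <<'E'
import numpy as np, cv2
from scipy.spatial.transform import Rotation as R
from bench import ctrl
def grab(n,save=None):
    o=ctrl.get_obs(); c=ctrl.camera(n)
    if n=="wrist":
        T=np.eye(4); T[:3,:3]=R.from_quat(np.roll(o["eef_rot"],-1)).as_matrix(); T[:3,3]=o["eef_pos"]
        c["T"]=T@np.array(c["tool_from_camera"])
    else: c["T"]=np.array(c["world_from_camera"])
    c["n"]=n
    if save: cv2.imwrite("pics/"+save,cv2.cvtColor(c["img"],cv2.COLOR_RGB2BGR))
    return c
def ray(c,u,v):
    a=(u-c["cx"])/c["fx"]; b=(v-c["cy"])/c["fy"]
    if c["n"]=="wrist":
        t=np.hypot(a,b); s=np.sin(t)/max(t,1e-9); d=np.array([a*s,-b*s,-np.cos(t)])
    else: d=np.array([a,-b,-1.])
    d=c["T"][:3,:3]@d
    return c["T"][:3,3],d/np.linalg.norm(d)
def onz(c,u,v,z):
    p,d=ray(c,u,v); return p+d*(z-p[2])/d[2]
def tri(r1,r2):
    (p,d),(q,e)=r1,r2
    s=np.linalg.lstsq(np.c_[d,-e],q-p,rcond=None)[0]
    a,b=p+d*s[0],q+e*s[1]; return (a+b)/2,np.linalg.norm(a-b)
def proj(c,P):
    X=np.linalg.inv(c["T"])@np.r_[P,1]; x,y,z=X[0],-X[1],-X[2]
    if c["n"]=="wrist":
        r=np.hypot(x,y); t=np.arctan2(r,z); x,y,z=x/max(r,1e-9)*t,y/max(r,1e-9)*t,1
    return c["cx"]+c["fx"]*x/z, c["cy"]+c["fy"]*y/z
E
python3 - <<'E'
from h import *
cs=[grab(n,n+"0.png") for n in ("top","side")]
for c in cs: print(c["n"],c["fx"],c["cx"],c["cy"],np.round(c["T"],3).tolist())
o=ctrl.get_obs(); print(o)
E
```

```text
top 411.99522901905283 314.52810752941923 199.52516076063708 [[-0.005, 0.994, -0.108, 0.461], [-1.0, -0.005, 0.002, 0.009], [0.002, 0.108, 0.994, 1.321], [0.0, 0.0, 0.0, 1.0]]
side 480.48006623626713 318.7319703098726 204.30488705989077 [[-0.944, 0.181, -0.278, 0.251], [-0.331, -0.52, 0.788, 1.039], [-0.002, 0.835, 0.55, 0.872], [0.0, 0.0, 0.0, 1.0]]
{'time_s': 0.1, 'q': array([-1.53329786e+00,  1.81541749e-01,  1.60789901e+00,  2.75112007e-05,
        1.35380689e+00, -2.06302162e-01]), 'dq': array([ 9.85898875e-04, -1.03139921e-03, -1.41216449e-03,  1.16687976e-05,
       -2.20042420e-03, -1.06544973e-03]), 'joint_efforts': array([ 6.36398454e-04, -4.45872688e+01, -3.52237058e+01, -3.84842915e-04,
        4.08922759e-03, -9.67404823e-07]), 'eef_pos': array([ 0.13881204, -0.5577681 ,  0.40383619]), 'eef_rot': array([-6.41034762e-04,  7.87840712e-01, -6.15878500e-01, -5.23454140e-04]), 'wrist_force': array([-0.03223161, -0.33310241, -0.26899562]), 'torque': array([-0.01631008,  0.02845024, -0.02752943]), 'opening': 0.9981151392733789}
```

View pics/top0.png

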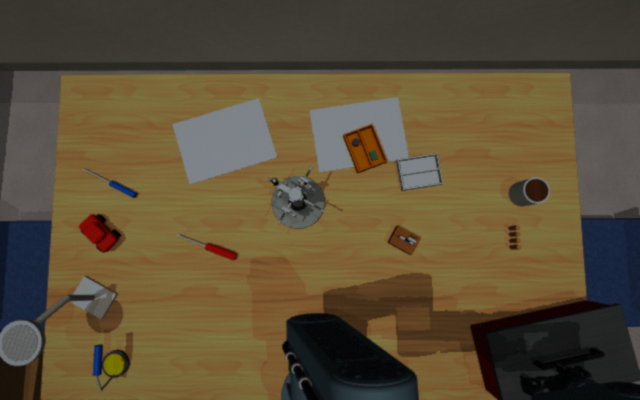

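View pics/side0.png

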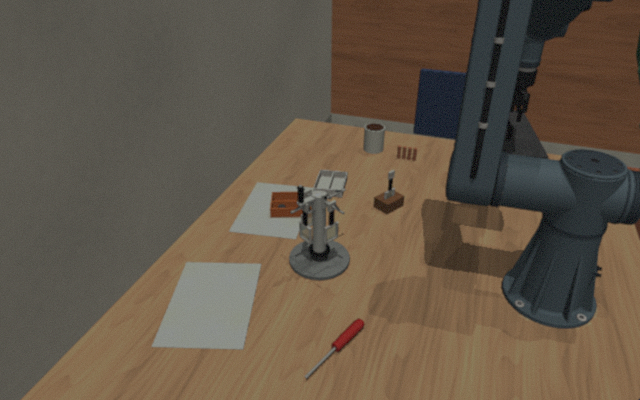

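Run:
```python
import cv2,numpy as np
t=cv2.imread("pics/top0.png");s=cv2.imread("pics/side0.png")
z=lambda im,x,y,w,h:cv2.resize(im[y:y+h,x:x+w],(400,300),interpolation=cv2.INTER_CUBIC)
a=np.vstack([np.hstack([z(t,255,160,88,66),z(t,370,205,64,48)]),np.hstack([z(s,265,175,120,90),z(s,355,160,64,48)])])
a=cv2.convertScaleAbs(a,alpha=1.5,beta=15)
cv2.imwrite("pics/c0.png",a)
```

```text
(no output)
```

View pics/c0.png

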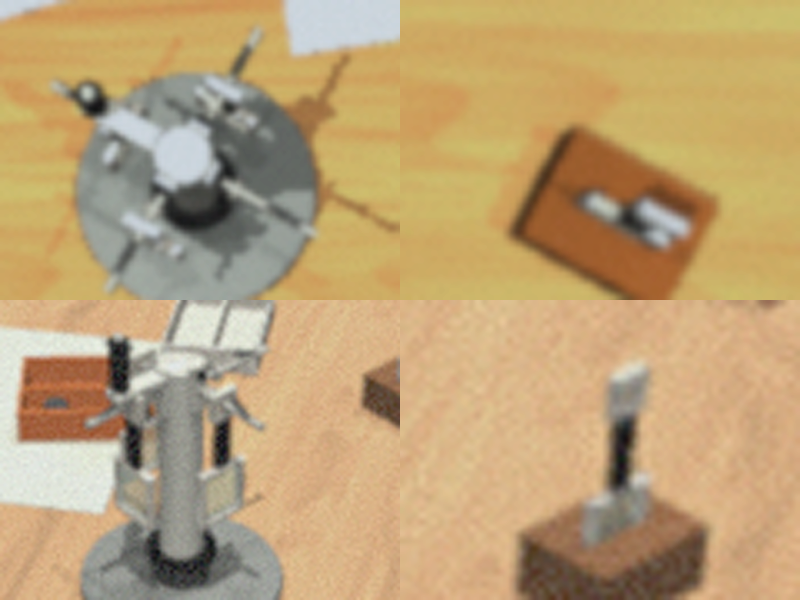

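Run:
```python
from h import *
c=grab("top"); s=grab("side")
f=lambda u,v:(255+u/4.545,160+v/4.545)
g=lambda u,v:(370+(u-400)/6.25,205+v/6.25)
print("col top",onz(c,*f(187,150),.22)); print("handle",onz(c,*f(88,92),.265)); print("hook tip",onz(c,*f(314,234),.2))
print("foot c",onz(c,*f(197,190),.02))
for p in [(578,125),(718,205),(515,235),(650,310)]: print("blk",onz(c,*g(*p),.038))
print("loupe top",onz(c,*g(663,213),.131))
gs=lambda u,v:(355+(u-400)/6.25,160+(v-300)/6.25)
fs=lambda u,v:(265+u/3.333,175+(v-300)/3.333)
print("loupe top side",onz(s,*gs(631,368),.131)); print("tri",tri(ray(c,*g(663,213)),ray(s,*gs(631,368))))
print("col side",onz(s,*fs(182,358),.22),"handle",onz(s,*fs(120,340),.265)); print("tri col",tri(ray(c,*f(187,150)),ray(s,*fs(182,358))), "h",tri(ray(c,*f(88,92)),ray(s,*fs(120,340))))
print("tri tip",tri(ray(c,*f(314,234)),ray(s,*fs(262,428))),tri(ray(c,*f(314,234)),ray(s,*fs(90,422))))
```

```text
col top [0.59814264 0.05532691 0.22      ]
handle [0.62611013 0.10985237 0.265     ]
hook tip [ 0.54947245 -0.02006357  0.2       ]
foot c [0.59488051 0.05682232 0.02      ]
blk [ 0.51900015 -0.25549907  0.038     ]
blk [ 0.47899146 -0.32397006  0.038     ]
blk [ 0.46466432 -0.2227937   0.038     ]
blk [ 0.42747635 -0.288655    0.038     ]
loupe top [ 0.47413813 -0.27441234  0.131     ]
loupe top side [ 0.47112091 -0.27705625  0.131     ]
tri (array([ 0.47243084, -0.27444766,  0.13223492]), np.float64(0.0034485874683809065))
col side [0.59610832 0.05233022 0.22      ] handle [0.62315675 0.11185882 0.265     ]
tri col (array([0.59661834, 0.05491157, 0.22165863]), np.float64(0.0027009322940432117)) h (array([0.62523099, 0.1096688 , 0.26356485]), np.float64(0.002263626305659983))
tri tip (array([ 0.55399072, -0.02270302,  0.11587935]), np.float64(0.004346754284505365)) (array([0.62109101, 0.0023615 , 0.1195316 ]), np.float64(0.13912096039540736))
```

Emit:
{"op": "move_arm", "data": {
  "moves": [
    {"gripper":60,"z":-4.6},
    {"gripper":60,"x":-3.54,"y":-4.22},
    {"gripper":60,"x":-3.54,"y":-4.22},
    {"gripper":60,"x":-3.54,"y":-4.22},
    {"gripper":60,"x":-3.54,"y":-4.22}
  ]
}}

```text
validation failed for argument at $.mo...
```

Emit:
{"op": "move_arm", "data": {
  "moves": [
    {"gripper":60,"x":-3.54,"y":-4.22},
    {"gripper":60,"x":-3.54,"y":-4.22},
    {"gripper":60,"x":-3.54,"y":-4.22},
    {"gripper":60,"x":-3.54,"y":-4.22},
    {"gripper":60,"x":-3.54,"y":-4.22}
  ]
}}

```text
validation failed for argument at $.mo...
```

Emit:
{"op": "move_arm", "data": {
  "moves": [
    {"gripper":60,"x":-3.54,"y":-4.22},
    {"gripper":60,"x":-3.54,"y":-4.22},
    {"gripper":60,"x":-3.54,"y":-4.22},
    {"gripper":60,"roll":-10},
    {"gripper":60,"roll":-10}
  ]
}}

```text
validation failed for argument at $.mo...
```

Emit:
{"op": "move_arm", "data": {
  "moves": [
    {"gripper":60,"roll":-10},
    {"gripper":60,"roll":-10},
    {"gripper":60,"roll":-9},
    {"gripper":60}
  ]
}}

```text
validation failed for argument at $.mo...
```

Emit:
{"op": "move_arm", "data": {
  "moves": [
    {"gripper":60,"x":0,"y":0,"z":-4.6,"roll":0},
    {"gripper":60,"x":-3.54,"y":-4.22,"z":0,"roll":0},
    {"gripper":60,"x":-3.54,"y":-4.22,"z":0,"roll":0},
    {"gripper":60,"x":-3.54,"y":-4.22,"z":0,"roll":0},
    {"gripper":60,"x":-3.54,"y":-4.22,"z":0,"roll":0}
  ]
}}

```text
time_s: 0.82
eef_pos: [0.2691, -0.3783, 0.4506]
eef_rot: [-0.0, 0.788, -0.616, 0.0]
wrist_force: [1.6, -0.1, -0.5]
opening: 0.603
```

Emit:
{"op": "move_arm", "data": {
  "moves": [
    {"gripper":60,"x":-3.54,"y":-4.22,"z":0,"roll":0},
    {"gripper":60,"x":-3.54,"y":-4.22,"z":0,"roll":0},
    {"gripper":60,"x":-3.54,"y":-4.22,"z":0,"roll":0},
    {"gripper":60,"x":-3.54,"y":-4.22,"z":0,"roll":0},
    {"gripper":60,"x":-3.54,"y":-4.22,"z":0,"roll":0}
  ]
}}

```text
time_s: 1.45
eef_pos: [0.4312, -0.1554, 0.4508]
eef_rot: [0.0, 0.788, -0.616, 0.0]
wrist_force: [0.8, -1.2, -0.5]
opening: 0.601
```

Emit:
{"op": "move_arm", "data": {
  "moves": [
    {"gripper":60,"x":-3.54,"y":-4.22,"z":0,"roll":0},
    {"gripper":60,"x":-3.54,"y":-4.22,"z":0,"roll":0},
    {"gripper":60,"x":-3.54,"y":-4.22,"z":0,"roll":0},
    {"gripper":60,"x":0,"y":0,"z":0,"roll":-10},
    {"gripper":60,"x":0,"y":0,"z":0,"roll":-10}
  ]
}}

```text
time_s: 2.08
eef_pos: [0.528, -0.0225, 0.4502]
eef_rot: [0.0, 0.885, -0.466, -0.0]
wrist_force: [0.4, -0.4, -0.4]
opening: 0.598
```

Emit:
{"op": "move_arm", "data": {
  "moves": [
    {"gripper":60,"x":0,"y":0,"z":0,"roll":-10},
    {"gripper":60,"x":0,"y":0,"z":0,"roll":-10},
    {"gripper":60,"x":0,"y":0,"z":0,"roll":-9},
    {"gripper":60,"x":0,"y":0,"z":0,"roll":0}
  ]
}}

```text
time_s: 2.58
eef_pos: [0.5276, -0.0235, 0.4505]
eef_rot: [-0.0, 0.972, -0.234, -0.0]
wrist_force: [-0.5, -0.3, 0.0]
opening: 0.599
```

Run:
```python
from h import *
c=grab("wrist","w1.png"); o=ctrl.get_obs()
print(o["eef_pos"],o["q"],c["fx"],c["cx"],c["cy"],np.round(c["tool_from_camera"],3).tolist())
print("col",proj(c,[.597,.055,.22]),"handle",proj(c,[.6255,.110,.265]))
```

```text
[ 0.52764129 -0.02353502  0.45055439] [-2.69514878e-01  3.87492454e-02  1.66955231e+00  4.43547597e-05
  1.43356316e+00  2.05530518e-01] 309.70691628693146 316.5188895723485 197.92200479064354 [[1.0, -0.001, 0.0, -0.0], [-0.001, -0.965, -0.262, -0.067], [0.001, 0.262, -0.965, 0.031], [0.0, 0.0, 0.0, 1.0]]
col (np.float64(358.0381997830103), np.float64(63.447349299518464)) handle (np.float64(367.201136152289), np.float64(-55.267431595990274))
```

View pics/w1.png

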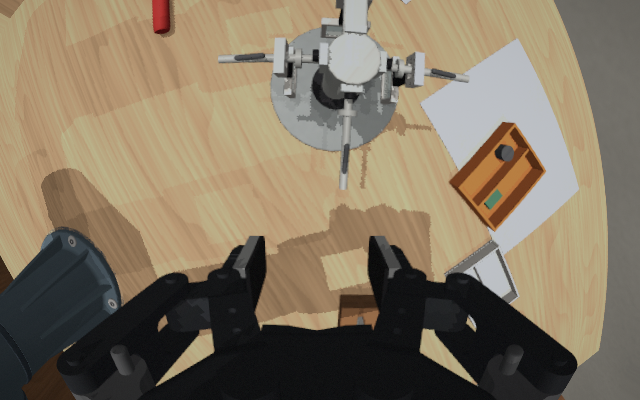

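Emit:
{"op": "move_arm", "data": {
  "moves": [
    {"gripper":60,"x":0.88,"y":-5.45,"z":0,"roll":0},
    {"gripper":60,"x":0.88,"y":-5.45,"z":0,"roll":0},
    {"gripper":60,"x":0.88,"y":-5.45,"z":0,"roll":0},
    {"gripper":60,"x":0,"y":0,"z":2,"roll":0},
    {"gripper":60,"x":0,"y":0,"z":2.2,"roll":0}
  ]
}}

```text
time_s: 3.25
eef_pos: [0.6254, 0.1104, 0.4074]
eef_rot: [0.0, 0.972, -0.234, -0.0]
wrist_force: [-0.0, -0.4, 0.2]
opening: 0.601
```

Emit:
{"op": "move_arm", "data": {
  "moves": [
    {"gripper":0,"x":0,"y":0,"z":0,"roll":0},
    {"gripper":0,"x":0,"y":0,"z":0,"roll":0},
    {"gripper":0,"x":0,"y":0,"z":0,"roll":0},
    {"gripper":0,"x":0,"y":0,"z":0,"roll":0}
  ]
}}

```text
time_s: 3.75
eef_pos: [0.6254, 0.1097, 0.4094]
eef_rot: [0.0, 0.972, -0.234, 0.0]
wrist_force: [-1.9, -2.8, 0.4]
opening: 0.167
```

Run:
```python
from h import *
c=grab("wrist","w2.png"); o=ctrl.get_obs(); print(o["eef_pos"],o["wrist_force"],o["torque"],o["opening"])
```

```text
[0.62543892 0.10969084 0.40941013] [-2.419239   -2.14145531  1.09759417] [-0.3620966   0.4543347   0.01824316] 0.17103611359951978
```

Emit:
{"op": "move_arm", "data": {
  "moves": [
    {"gripper":0,"x":1.05,"y":0.09,"z":0,"roll":10},
    {"gripper":0,"x":1.05,"y":0.09,"z":0,"roll":10},
    {"gripper":0,"x":1.05,"y":0.09,"z":0,"roll":10},
    {"gripper":0,"x":1.05,"y":0.09,"z":0,"roll":10},
    {"gripper":0,"x":0,"y":0,"z":0,"roll":0}
  ]
}}

```text
time_s: 4.42
eef_pos: [0.6526, 0.0787, 0.4094]
eef_rot: [0.002, 0.833, -0.553, -0.002]
wrist_force: [-12.4, -5.5, 5.8]
opening: 0.167
```

Emit:
{"op": "move_arm", "data": {
  "moves": [
    {"gripper":0,"x":0.52,"y":0.02,"z":0,"roll":5},
    {"gripper":0,"x":0,"y":0,"z":0,"roll":0}
  ]
}}

```text
time_s: 4.68
eef_pos: [0.654, 0.0747, 0.4094]
eef_rot: [0.002, 0.808, -0.588, -0.002]
wrist_force: [-14.3, -3.3, 6.9]
opening: 0.165
```

Emit:
{"op": "move_arm", "data": {
  "moves": [
    {"gripper":0,"x":0.42,"y":0.02,"z":0,"roll":4},
    {"gripper":0,"x":0,"y":0,"z":0,"roll":0}
  ]
}}

```text
time_s: 4.92
eef_pos: [0.655, 0.071, 0.4093]
eef_rot: [0.002, 0.788, -0.616, -0.003]
wrist_force: [-16.2, -0.7, 7.2]
opening: 0.166
```

Emit:
{"op": "move_arm", "data": {
  "moves": [
    {"gripper":0,"x":0.21,"y":0.0,"z":0,"roll":2},
    {"gripper":0,"x":0,"y":0,"z":0,"roll":0}
  ]
}}

```text
time_s: 5.18
eef_pos: [0.6554, 0.0693, 0.4094]
eef_rot: [0.002, 0.777, -0.63, -0.003]
wrist_force: [-16.9, 0.0, 8.2]
opening: 0.168
```

Emit:
{"op": "move_arm", "data": {
  "moves": [
    {"gripper":0,"x":0.21,"y":0.01,"z":0,"roll":2},
    {"gripper":0,"x":0,"y":0,"z":0,"roll":0}
  ]
}}

```text
time_s: 5.42
eef_pos: [0.6557, 0.0674, 0.4094]
eef_rot: [0.002, 0.766, -0.643, -0.003]
wrist_force: [-16.5, 0.9, 7.6]
opening: 0.164
```

Emit:
{"op": "move_arm", "data": {
  "moves": [
    {"gripper":0,"x":0.21,"y":0.11,"z":0,"roll":2},
    {"gripper":0,"x":0.1,"y":0.1,"z":0,"roll":1},
    {"gripper":0,"x":0,"y":0,"z":0,"roll":0}
  ]
}}

```text
time_s: 5.8
eef_pos: [0.6549, 0.0654, 0.4094]
eef_rot: [-0.0, 0.749, -0.662, -0.002]
wrist_force: [-9.2, 7.4, 4.0]
opening: 0.171
```

Emit:
{"op": "move_arm", "data": {
  "moves": [
    {"gripper":0,"x":0.21,"y":0.02,"z":0,"roll":2},
    {"gripper":0,"x":0,"y":0,"z":0,"roll":0}
  ]
}}

```text
time_s: 6.05
eef_pos: [0.6549, 0.0647, 0.4094]
eef_rot: [-0.002, 0.738, -0.675, -0.003]
wrist_force: [-8.1, 13.6, 4.6]
opening: 0.165
```

Emit:
{"op": "move_arm", "data": {
  "moves": [
    {"gripper":0,"x":0.21,"y":0.02,"z":0,"roll":2},
    {"gripper":0,"x":0,"y":0,"z":0,"roll":0}
  ]
}}

```text
time_s: 6.3
eef_pos: [0.6548, 0.0641, 0.4094]
eef_rot: [-0.003, 0.726, -0.687, -0.004]
wrist_force: [-7.8, 19.6, 4.2]
opening: 0.169
```

Emit:
{"op": "move_arm", "data": {
  "moves": [
    {"gripper":0,"x":0.21,"y":0.02,"z":0,"roll":2},
    {"gripper":0,"x":0,"y":0,"z":0,"roll":0}
  ]
}}

```text
time_s: 6.55
eef_pos: [0.6547, 0.0635, 0.4094]
eef_rot: [-0.004, 0.715, -0.7, -0.005]
wrist_force: [-7.2, 25.4, 4.0]
opening: 0.168
```

Emit:
{"op": "move_arm", "data": {
  "moves": [
    {"gripper":60,"x":0,"y":0,"z":0,"roll":0},
    {"gripper":60,"x":0,"y":0,"z":0,"roll":0},
    {"gripper":60,"x":0,"y":0,"z":0,"roll":0},
    {"gripper":60,"x":-0.3,"y":0,"z":-2.2,"roll":0},
    {"gripper":60,"x":0,"y":0,"z":-3,"roll":0}
  ]
}}

```text
time_s: 7.18
eef_pos: [0.6559, 0.0595, 0.4603]
eef_rot: [0.001, 0.713, -0.701, -0.001]
wrist_force: [0.4, 0.3, 0.0]
opening: 0.6
```

Emit:
{"op": "move_arm", "data": {
  "moves": [
    {"gripper":60,"x":1,"y":5.5,"z":0,"roll":0},
    {"gripper":60,"x":1,"y":5.5,"z":0,"roll":0},
    {"gripper":60,"x":1,"y":5.5,"z":0,"roll":0},
    {"gripper":60,"x":0,"y":0,"z":0,"roll":0},
    {"gripper":60,"x":0,"y":0,"z":0,"roll":0}
  ]
}}

```text
time_s: 7.8
eef_pos: [0.4919, 0.0269, 0.4617]
eef_rot: [-0.001, 0.713, -0.702, 0.001]
wrist_force: [0.5, -0.2, 1.5]
opening: 0.601
```

```bash
cat > snap.py <<'E'
import sys,pickle
from h import *
c=grab("wrist",sys.argv[1]+".png"); pickle.dump(c,open(sys.argv[1]+".pkl","wb")); print(np.round(ctrl.get_obs()["eef_pos"],4))
E
python3 snap.py w3
```

```text
[0.4923 0.027  0.4615]
```

Emit:
{"op": "move_arm", "data": {
  "moves": [
    {"gripper":60,"x":2,"y":5,"z":0,"roll":0},
    {"gripper":60,"x":2,"y":5,"z":0,"roll":0},
    {"gripper":60,"x":0,"y":0,"z":0,"roll":0},
    {"gripper":60,"x":0,"y":0,"z":0,"roll":0}
  ]
}}

```text
time_s: 8.35
eef_pos: [0.3932, -0.0147, 0.4614]
eef_rot: [-0.0, 0.713, -0.701, 0.001]
wrist_force: [0.0, 0.3, -0.1]
opening: 0.598
```

```bash
python3 snap.py w4
python3 - <<'E'
from h import *
import pickle
a,b=[pickle.load(open(n+".pkl","rb")) for n in("w3","w4")]
for c in(a,b): print(proj(c,[.597,.055,.22]),proj(c,[.597-.0906,.055-.016,.2]))
A,B=[cv2.imread(f"pics/{n}.png") for n in("w3","w4")]
cv2.imwrite("pics/c34.png",np.vstack([A[:260],B[:300]]))
E
```

```text
[ 0.3933 -0.0145  0.4612]
(np.float64(278.267828849118), np.float64(60.1802679267787)) (np.float64(301.78270096109924), np.float64(184.74532983304377))
(np.float64(227.79183483880513), np.float64(-57.983216116281284)) (np.float64(247.94559807177313), np.float64(55.179300458888264))
```

View pics/c34.png

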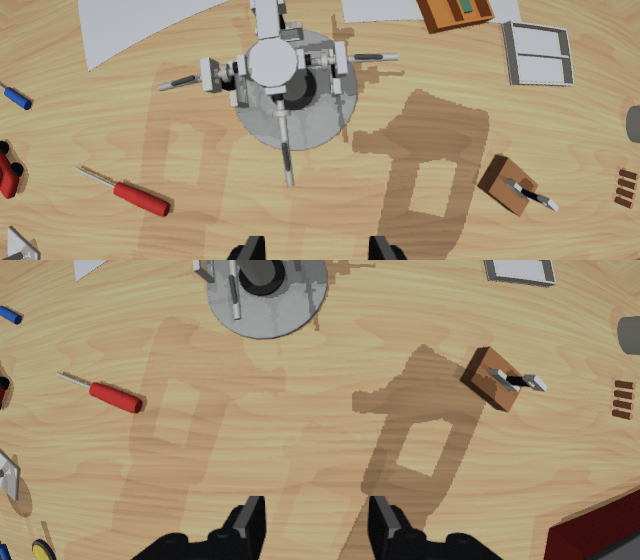

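Run:
```python
from h import *
import pickle
a,b=[pickle.load(open(n+".pkl","rb")) for n in("w3","w4")]
# refine: crops x4
def crop(n,u,v,w=50):
    im=cv2.imread(f"pics/{n}.png"); return cv2.resize(im[max(v-w,0):max(v-w,0)+2*w,u-w:u+w],(400,300 if False else 400),interpolation=cv2.INTER_CUBIC)
t=np.hstack([crop("w3",285,160,50),crop("w4",237,50,50)])
cv2.imwrite("pics/c5.png",t)
print("col",onz(a,274,62,.22))
print("tip",tri(ray(a,291,186),ray(b,237,59)))
for z in(.184,.2,.216): print(onz(a,291,186,z),onz(b,237,59,z))
print("loupe head",tri(ray(a,548,202),ray(b,537,122)))
```

```text
col [0.59577767 0.05787711 0.22      ]
tip (array([0.50451444, 0.0477985 , 0.19723345]), np.float64(0.0006830655720004141))
[0.50162602 0.04854511 0.184     ] [0.50694251 0.05157512 0.184     ]
[0.50529404 0.04726247 0.2       ] [0.50385928 0.04740098 0.2       ]
[0.50896206 0.04597984 0.216     ] [0.50077606 0.04322684 0.216     ]
loupe head (array([ 0.47385508, -0.27578943,  0.11835319]), np.float64(0.0024517758082689234))
```

View pics/c5.png

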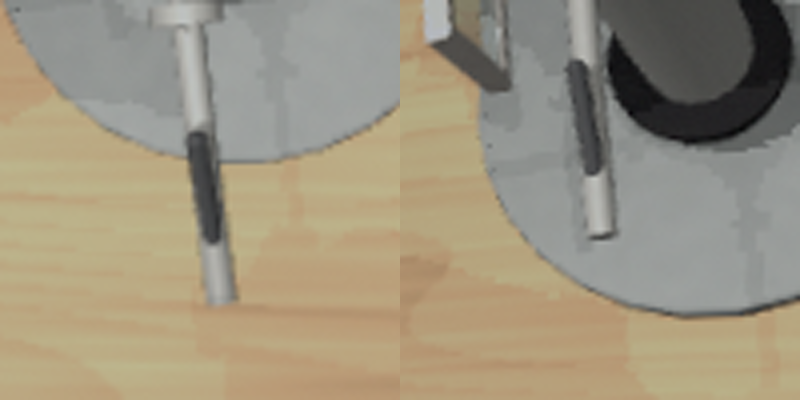

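Emit:
{"op": "move_arm", "data": {
  "moves": [
    {"gripper":60,"x":5.24,"y":-1.5,"z":0,"roll":0},
    {"gripper":60,"x":5.24,"y":-1.5,"z":0,"roll":0},
    {"gripper":60,"x":5.24,"y":-1.5,"z":0,"roll":0},
    {"gripper":60,"x":5.24,"y":-1.5,"z":0,"roll":0},
    {"gripper":60,"x":5.24,"y":-1.5,"z":0,"roll":0}
  ]
}}

```text
time_s: 9.02
eef_pos: [0.4734, -0.2771, 0.46]
eef_rot: [-0.0, 0.713, -0.701, -0.0]
wrist_force: [0.4, 0.5, 0.5]
opening: 0.599
```

Emit:
{"op": "move_arm", "data": {
  "moves": [
    {"gripper":60,"x":0,"y":0,"z":3,"roll":10.5},
    {"gripper":60,"x":0,"y":0,"z":5,"roll":10.5},
    {"gripper":60,"x":0,"y":0,"z":4,"roll":10},
    {"gripper":60,"x":0,"y":0,"z":0,"roll":0},
    {"gripper":60,"x":0,"y":0,"z":0,"roll":0}
  ]
}}

```text
time_s: 9.65
eef_pos: [0.4727, -0.2755, 0.3419]
eef_rot: [0.0, -0.502, 0.865, -0.001]
wrist_force: [-0.3, 0.5, 1.1]
opening: 0.602
```

```bash
python3 snap.py w6
python3 - <<'E'
from h import *
import pickle
a,b,c=[pickle.load(open(n+".pkl","rb")) for n in("w3","w4","w6")]
print("tip",tri(ray(a,290.5,185.5),ray(b,237.5,59)))
p=onz(a,281.3,115.5,.197);q=onz(a,290.5,185.5,.197);print(p,q,np.degrees(np.arctan2(*(p-q)[1::-1])))
print(ctrl.get_obs()["eef_rot"],proj(c,[.473,-.275,.131]))
E
```

```text
[ 0.4727 -0.2756  0.3427]
tip (array([0.50468176, 0.04805526, 0.19572952]), np.float64(0.00013038746244684903))
[0.55881139 0.05499322 0.197     ] [0.50499831 0.04789117 0.197     ] 7.51823722996851
[ 4.91726697e-04 -5.01211141e-01  8.65323537e-01 -1.52544107e-03] (np.float64(316.70791542395654), np.float64(224.99708069582812))
```

View pics/w6.png

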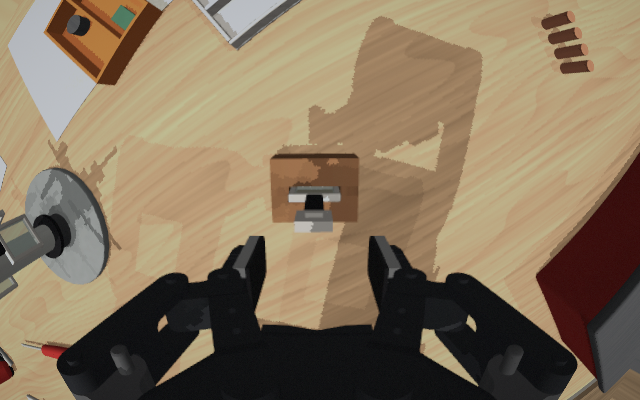

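Emit:
{"op": "move_arm", "data": {
  "moves": [
    {"gripper":60,"x":-0.2,"y":0,"z":3.5,"roll":0},
    {"gripper":60,"x":0,"y":0,"z":3.4,"roll":0},
    {"gripper":60,"x":0,"y":0,"z":0,"roll":0},
    {"gripper":25,"x":0,"y":0,"z":0,"roll":0},
    {"gripper":0,"x":0,"y":0,"z":0,"roll":0}
  ]
}}

```text
time_s: 10.32
eef_pos: [0.4735, -0.274, 0.2744]
eef_rot: [0.001, -0.5, 0.866, -0.002]
wrist_force: [-0.3, 0.9, 4.1]
opening: 0.268
```

Emit:
{"op": "move_arm", "data": {
  "moves": [
    {"gripper":0,"x":0,"y":0,"z":0,"roll":0},
    {"gripper":0,"x":0,"y":0,"z":0,"roll":0},
    {"gripper":0,"x":0,"y":0,"z":0,"roll":0}
  ]
}}

```text
time_s: 10.7
eef_pos: [0.4735, -0.274, 0.2743]
eef_rot: [0.001, -0.5, 0.866, -0.002]
wrist_force: [0.1, 0.2, 6.1]
opening: 0.267
```

Emit:
{"op": "move_arm", "data": {
  "moves": [
    {"gripper":0,"x":0,"y":0,"z":-1,"roll":0},
    {"gripper":0,"x":0,"y":0,"z":-1,"roll":0},
    {"gripper":0,"x":0,"y":0,"z":-1,"roll":0}
  ]
}}

```text
time_s: 11.08
eef_pos: [0.4726, -0.2734, 0.3028]
eef_rot: [0.0, -0.5, 0.866, -0.0]
wrist_force: [-0.1, 0.4, -0.9]
opening: 0.267
```

Emit:
{"op": "move_arm", "data": {
  "moves": [
    {"gripper":0,"x":0,"y":0,"z":-5,"roll":0},
    {"gripper":0,"x":-4.6,"y":2.62,"z":0,"roll":0},
    {"gripper":0,"x":-4.6,"y":2.62,"z":0,"roll":0},
    {"gripper":0,"x":-4.6,"y":2.62,"z":0,"roll":0},
    {"gripper":0,"x":-4.6,"y":2.62,"z":0,"roll":0}
  ]
}}

```text
time_s: 11.7
eef_pos: [0.4734, -0.0599, 0.3523]
eef_rot: [0.0, -0.5, 0.866, -0.0]
wrist_force: [0.8, -0.4, -1.1]
opening: 0.264
```

Emit:
{"op": "move_arm", "data": {
  "moves": [
    {"gripper":0,"x":-4.6,"y":2.62,"z":0,"roll":0},
    {"gripper":0,"x":0,"y":0,"z":0,"roll":-9.2},
    {"gripper":0,"x":0,"y":0,"z":0,"roll":-9.2},
    {"gripper":0,"x":0,"y":0,"z":0,"roll":-9.2},
    {"gripper":0,"x":0,"y":0,"z":0,"roll":-9.1}
  ]
}}

```text
time_s: 12.32
eef_pos: [0.474, -0.0084, 0.3522]
eef_rot: [0.0, 0.749, -0.663, -0.0]
wrist_force: [0.9, 0.4, -0.8]
opening: 0.264
```

Emit:
{"op": "move_arm", "data": {
  "moves": [
    {"gripper":0,"x":0,"y":0,"z":0,"roll":0}
  ]
}}

```text
time_s: 12.45
eef_pos: [0.4741, -0.0086, 0.3521]
eef_rot: [0.0, 0.747, -0.665, -0.0]
wrist_force: [0.3, -0.1, -1.1]
opening: 0.268
```

```bash
python3 snap.py w7
python3 - <<'E'
from h import *
import pickle
c=pickle.load(open("w7.pkl","rb")); s=grab("side","s7.png"); pickle.dump(s,open("s7.pkl","wb"))
o=ctrl.get_obs(); print(o["eef_rot"])
e=o["eef_pos"]-[0,0,.1564]
for P in ([.5047,.048,.196],[.596,.0585,.22],e): print(proj(c,P),proj(s,P))
A=cv2.imread("pics/w7.png")[60:330,190:450];B=cv2.imread("pics/s7.png")[150:260,270:390]
cv2.imwrite("pics/c7.png",cv2.convertScaleAbs(np.hstack([cv2.resize(A,(400,415)),cv2.resize(B,(400,415),interpolation=cv2.INTER_CUBIC)]),alpha=1.4))
E
```

```text
[ 0.4741 -0.0086  0.352 ]
[ 2.99653787e-05  7.45963111e-01 -6.65987264e-01 -6.64140936e-06]
(np.float64(197.48621297108576), np.float64(187.79457569298222)) (np.float64(354.0683715376766), np.float64(205.79267846325283))
(np.float64(174.53936014680136), np.float64(-40.3497127561877)) (np.float64(318.8485407310475), np.float64(193.61704655803922))
(np.float64(318.3081166517878), np.float64(266.4011486795922)) (np.float64(371.2068355574369), np.float64(196.78986567304082))
```

View pics/c7.png

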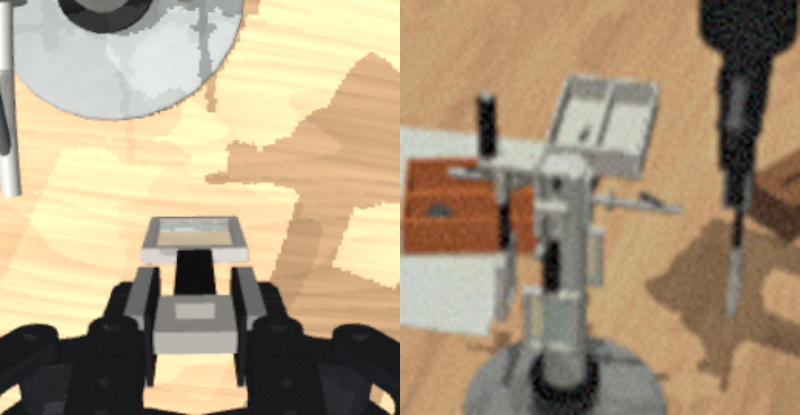

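Emit:
{"op": "move_arm", "data": {
  "moves": [
    {"gripper":0,"x":-2.6,"y":-0.3,"z":0,"roll":0},
    {"gripper":0,"x":-2.6,"y":-0.3,"z":0,"roll":0},
    {"gripper":0,"x":0,"y":0,"z":0,"roll":0},
    {"gripper":0,"x":0,"y":0,"z":0,"roll":0}
  ]
}}

```text
time_s: 13.05
eef_pos: [0.4742, 0.0435, 0.3518]
eef_rot: [0.0, 0.747, -0.665, 0.0]
wrist_force: [0.4, -0.6, -0.9]
opening: 0.265
```

```bash
python3 snap.py w8
python3 - <<'E'
from h import *
import pickle
c=pickle.load(open("w8.pkl","rb"))
o=ctrl.get_obs(); e=o["eef_pos"]-[0,0,.1564]
for P in ([.5047,.048,.196],[.596,.0585,.22],e): print(np.round(proj(c,P),1))
A=cv2.imread("pics/w8.png")[20:320,200:440]
cv2.imwrite("pics/c8.png",cv2.convertScaleAbs(cv2.resize(A,(480,600)),alpha=1.4))
E
```

```text
[0.4742 0.0432 0.3517]
[316.  201.7]
[316.4 -42.6]
[318.7 266.6]
```

View pics/c8.png

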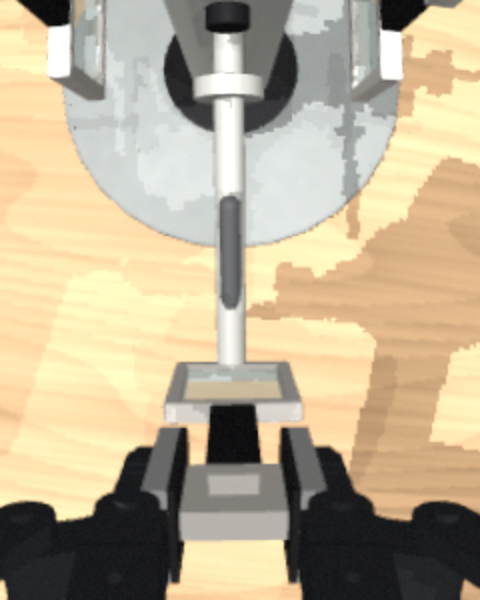

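Emit:
{"op": "move_arm", "data": {
  "moves": [
    {"gripper":0,"x":-0.05,"y":-1.2,"z":0,"roll":0},
    {"gripper":0,"x":0,"y":-1.2,"z":0,"roll":0},
    {"gripper":0,"x":0,"y":0,"z":0,"roll":0}
  ]
}}

```text
time_s: 13.48
eef_pos: [0.499, 0.0468, 0.3517]
eef_rot: [-0.0, 0.747, -0.665, 0.0]
wrist_force: [-0.2, -0.3, -0.8]
opening: 0.268
```

Emit:
{"op": "move_arm", "data": {
  "moves": [
    {"gripper":0,"x":0,"y":-0.4,"z":0,"roll":0},
    {"gripper":0,"x":0,"y":0,"z":0,"roll":0}
  ]
}}

```text
time_s: 13.72
eef_pos: [0.502, 0.0475, 0.3516]
eef_rot: [0.0, 0.747, -0.665, -0.0]
wrist_force: [-0.8, -0.6, -1.0]
opening: 0.265
```

Emit:
{"op": "move_arm", "data": {
  "moves": [
    {"gripper":0,"x":0,"y":-0.4,"z":0,"roll":0},
    {"gripper":0,"x":0,"y":0,"z":0,"roll":0}
  ]
}}

```text
time_s: 13.98
eef_pos: [0.506, 0.048, 0.3518]
eef_rot: [-0.0, 0.747, -0.665, 0.0]
wrist_force: [1.0, -0.7, -0.9]
opening: 0.268
```

Emit:
{"op": "move_arm", "data": {
  "moves": [
    {"gripper":0,"x":0,"y":-0.3,"z":0,"roll":0},
    {"gripper":0,"x":0,"y":0,"z":0.12,"roll":0},
    {"gripper":0,"x":0,"y":0,"z":0,"roll":0}
  ]
}}

```text
time_s: 14.35
eef_pos: [0.5088, 0.0483, 0.3503]
eef_rot: [0.0, 0.747, -0.665, -0.0]
wrist_force: [-0.4, 0.4, -1.0]
opening: 0.268
```

Emit:
{"op": "move_arm", "data": {
  "moves": [
    {"gripper":0,"x":0,"y":0,"z":0.12,"roll":0},
    {"gripper":0,"x":0,"y":0,"z":0,"roll":0}
  ]
}}

```text
time_s: 14.6
eef_pos: [0.5089, 0.0483, 0.3499]
eef_rot: [-0.0, 0.747, -0.665, 0.0]
wrist_force: [-2.7, 1.1, 4.7]
opening: 0.266
```

Emit:
{"op": "move_arm", "data": {
  "moves": [
    {"gripper":0,"x":0,"y":0,"z":0.1,"roll":0},
    {"gripper":0,"x":0,"y":0,"z":0,"roll":0}
  ]
}}

```text
time_s: 14.85
eef_pos: [0.5089, 0.0483, 0.3497]
eef_rot: [-0.0, 0.747, -0.665, 0.0]
wrist_force: [-4.6, 1.4, 10.4]
opening: 0.265
```

Emit:
{"op": "move_arm", "data": {
  "moves": [
    {"gripper":0,"x":0,"y":0,"z":-0.32,"roll":0},
    {"gripper":0,"x":0,"y":-0.4,"z":0,"roll":0},
    {"gripper":0,"x":0,"y":-0.3,"z":0,"roll":0},
    {"gripper":0,"x":0,"y":0,"z":0,"roll":0}
  ]
}}

```text
time_s: 15.35
eef_pos: [0.516, 0.0491, 0.3512]
eef_rot: [0.0, 0.747, -0.665, -0.0]
wrist_force: [0.1, 0.4, -0.3]
opening: 0.267
```

Emit:
{"op": "move_arm", "data": {
  "moves": [
    {"gripper":0,"x":0,"y":-0.3,"z":0,"roll":0},
    {"gripper":0,"x":0,"y":-0.3,"z":0,"roll":0},
    {"gripper":0,"x":0,"y":0,"z":0,"roll":0}
  ]
}}

```text
time_s: 15.72
eef_pos: [0.5216, 0.0498, 0.3517]
eef_rot: [0.001, 0.747, -0.665, -0.0]
wrist_force: [-4.3, 0.0, 3.9]
opening: 0.262
```

Emit:
{"op": "move_arm", "data": {
  "moves": [
    {"gripper":0,"x":0,"y":-0.3,"z":0,"roll":0},
    {"gripper":0,"x":0,"y":-0.3,"z":0,"roll":0},
    {"gripper":0,"x":0,"y":0,"z":0,"roll":0}
  ]
}}

```text
time_s: 16.1
eef_pos: [0.5277, 0.0505, 0.3523]
eef_rot: [0.0, 0.747, -0.665, -0.0]
wrist_force: [-5.5, 0.3, 8.5]
opening: 0.261
```

Emit:
{"op": "move_arm", "data": {
  "moves": [
    {"gripper":0,"x":0,"y":-0.3,"z":0,"roll":0},
    {"gripper":0,"x":0,"y":-0.3,"z":0,"roll":0},
    {"gripper":0,"x":0,"y":0,"z":0,"roll":0}
  ]
}}

```text
time_s: 16.48
eef_pos: [0.5342, 0.0512, 0.3527]
eef_rot: [-0.001, 0.747, -0.665, 0.001]
wrist_force: [-2.4, -0.5, 6.7]
opening: 0.27
```

Emit:
{"op": "move_arm", "data": {
  "moves": [
    {"gripper":0,"x":0,"y":-0.3,"z":0,"roll":0},
    {"gripper":0,"x":0,"y":-0.3,"z":0,"roll":0},
    {"gripper":0,"x":0,"y":0,"z":0,"roll":0}
  ]
}}

```text
time_s: 16.85
eef_pos: [0.5405, 0.0519, 0.3529]
eef_rot: [-0.001, 0.747, -0.665, 0.001]
wrist_force: [-0.8, 0.9, 7.0]
opening: 0.266
```

Emit:
{"op": "move_arm", "data": {
  "moves": [
    {"gripper":0,"x":0,"y":-0.3,"z":0,"roll":0},
    {"gripper":0,"x":0,"y":-0.3,"z":0,"roll":0},
    {"gripper":0,"x":0,"y":0,"z":0,"roll":0}
  ]
}}

```text
time_s: 17.23
eef_pos: [0.5458, 0.0526, 0.3513]
eef_rot: [-0.0, 0.747, -0.665, 0.0]
wrist_force: [0.1, 0.5, -1.4]
opening: 0.262
```

Emit:
{"op": "move_arm", "data": {
  "moves": [
    {"gripper":0,"x":0,"y":-0.3,"z":0,"roll":0},
    {"gripper":0,"x":0,"y":0,"z":0,"roll":0},
    {"gripper":0,"x":0,"y":0,"z":0.1,"roll":0},
    {"gripper":0,"x":0,"y":0,"z":0.08,"roll":0},
    {"gripper":0,"x":0,"y":0,"z":0,"roll":0}
  ]
}}

```text
time_s: 17.85
eef_pos: [0.5486, 0.053, 0.35]
eef_rot: [-0.0, 0.747, -0.665, 0.0]
wrist_force: [-0.2, 0.7, 2.1]
opening: 0.265
```

```bash
python3 snap.py w9
python3 - <<'E'
from h import *
s=grab("side","s9.png"); print(ctrl.get_obs()["wrist_force"])
A=cv2.imread("pics/w9.png")[120:390,190:450];B=cv2.imread("pics/s9.png")[150:260,270:390]
cv2.imwrite("pics/c9.png",cv2.convertScaleAbs(np.hstack([cv2.resize(A,(400,415)),cv2.resize(B,(400,415),interpolation=cv2.INTER_CUBIC)]),alpha=1.4))
E
```

```text
[0.5486 0.053  0.35  ]
[-1.39483083 -0.76135291  2.6460048 ]
```

View pics/c9.png

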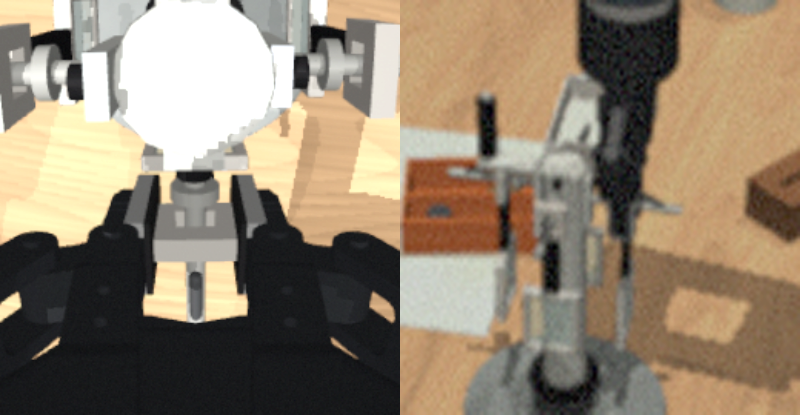

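Emit:
{"op": "move_arm", "data": {
  "moves": [
    {"gripper":32,"x":0,"y":0,"z":0,"roll":0},
    {"gripper":38,"x":0,"y":0,"z":0,"roll":0},
    {"gripper":45,"x":0,"y":0,"z":0,"roll":0},
    {"gripper":45,"x":0,"y":0,"z":0,"roll":0}
  ]
}}

```text
time_s: 18.45
eef_pos: [0.5486, 0.0529, 0.3496]
eef_rot: [0.0, 0.747, -0.665, -0.0]
wrist_force: [0.3, 0.7, 0.8]
opening: 0.451
```

Emit:
{"op": "move_arm", "data": {
  "moves": [
    {"gripper":45,"x":0,"y":0,"z":-1,"roll":0},
    {"gripper":45,"x":0,"y":0,"z":-2,"roll":0},
    {"gripper":45,"x":0,"y":0,"z":-4,"roll":0},
    {"gripper":45,"x":0,"y":0,"z":-4,"roll":0},
    {"gripper":45,"x":0,"y":3,"z":0,"roll":0}
  ]
}}

```text
time_s: 19.08
eef_pos: [0.52, 0.0493, 0.4646]
eef_rot: [-0.002, 0.747, -0.665, 0.004]
wrist_force: [-0.4, 0.7, -0.1]
opening: 0.458
```

Emit:
{"op": "move_arm", "data": {
  "moves": [
    {"gripper":45,"x":0,"y":4,"z":0,"roll":0},
    {"gripper":45,"x":0,"y":4,"z":0,"roll":0},
    {"gripper":45,"x":0,"y":0,"z":0,"roll":0},
    {"gripper":45,"x":0,"y":0,"z":0,"roll":0},
    {"gripper":45,"x":0,"y":0,"z":0,"roll":0}
  ]
}}

```text
time_s: 19.7
eef_pos: [0.4401, 0.0401, 0.46]
eef_rot: [-0.0, 0.747, -0.665, 0.0]
wrist_force: [-0.2, 0.7, 0.0]
opening: 0.45
```

```bash
python3 snap.py w10
python3 - <<'E'
from h import *
s=grab("side","s10.png"); print(ctrl.get_obs()["wrist_force"])
A=cv2.imread("pics/w10.png")[0:200,220:413];B=cv2.imread("pics/s10.png")[150:260,270:390]
cv2.imwrite("pics/c10.png",cv2.convertScaleAbs(np.hstack([cv2.resize(A,(400,415),interpolation=cv2.INTER_CUBIC),cv2.resize(B,(400,415),interpolation=cv2.INTER_CUBIC)]),alpha=1.3))
E
```

```text
[0.44   0.0401 0.4598]
[-0.06042787 -0.00453577 -0.11990365]
```

View pics/c10.png

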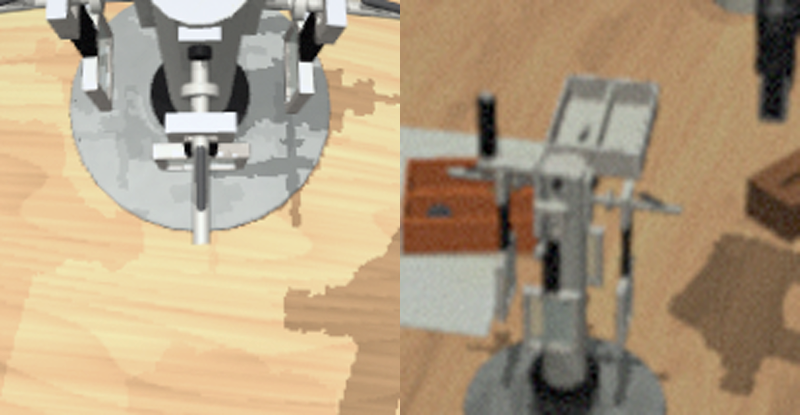

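Emit:
{"op": "move_arm", "data": {
  "moves": [
    {"gripper":45,"x":0,"y":0,"z":0,"roll":0},
    {"gripper":45,"x":0,"y":0,"z":0,"roll":0},
    {"gripper":45,"x":0,"y":0,"z":0,"roll":0},
    {"gripper":45,"x":0,"y":0,"z":0,"roll":0},
    {"gripper":45,"x":0,"y":0,"z":0,"roll":0}
  ]
}}

```text
time_s: 20.42
eef_pos: [0.4393, 0.0402, 0.4597]
eef_rot: [-0.0, 0.747, -0.665, -0.0]
wrist_force: [-0.4, -0.5, 0.5]
opening: 0.45
```

Emit:
{"op": "move_arm", "data": {
  "moves": [
    {"gripper":45,"x":0,"y":0,"z":0,"roll":0},
    {"gripper":45,"x":0,"y":0,"z":0,"roll":0},
    {"gripper":45,"x":0,"y":0,"z":0,"roll":0},
    {"gripper":45,"x":0,"y":0,"z":0,"roll":0},
    {"gripper":45,"x":0,"y":0,"z":0,"roll":0}
  ]
}}

```text
time_s: 21.05
eef_pos: [0.4393, 0.0402, 0.4597]
eef_rot: [0.0, 0.747, -0.665, -0.0]
wrist_force: [0.5, 0.0, -0.6]
opening: 0.451
```

```bash
cp w10.pkl old.pkl; python3 snap.py w11
python3 - <<'E'
from h import *
def g(n): return cv2.GaussianBlur(cv2.imread(f"pics/{n}.png")[0:200,220:413],(5,5),0).astype(int)
d=abs(g("w10")-g("w11")).max(2); print(d.max(),(d>25).sum(), np.argwhere(d>25)[:5].tolist())
grab("side","s11.png"); k=lambda n:cv2.GaussianBlur(cv2.imread(f"pics/{n}.png"),(5,5),0).astype(int)
d=abs(k("s10")-k("s11")).max(2);print(d.max(),(d>25).sum())
A=cv2.imread("pics/w11.png")[50:130,285:350];B=cv2.imread("pics/s11.png")[170:260,300:390]
cv2.imwrite("pics/c11.png",cv2.convertScaleAbs(np.hstack([cv2.resize(x,(400,480),interpolation=cv2.INTER_CUBIC) for x in (A,B)]),alpha=1.3))
E
```

```text
[0.4393 0.0402 0.4597]
78 886 [[0, 1], [0, 2], [0, 3], [0, 4], [0, 5]]
15 0
```

View pics/c11.png

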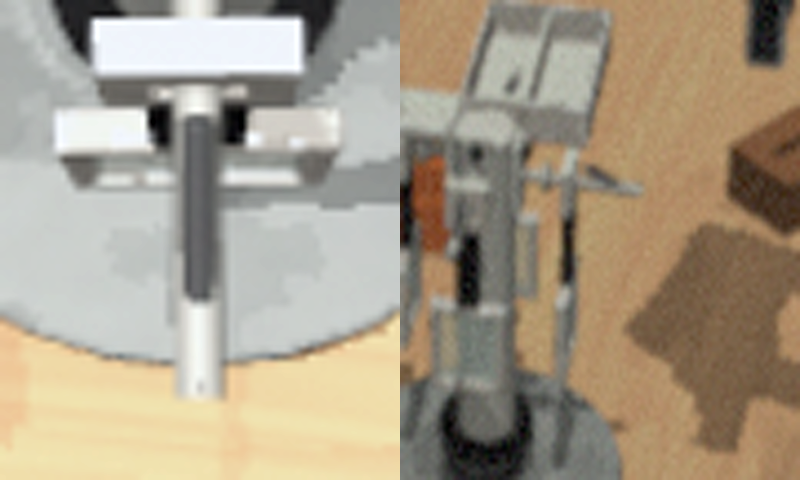

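```bash
python3 -c "
from bench import ctrl; print(ctrl.hand_in())"
```

```text
the job is handed in; nothing more can be done
None
```

The loupe is hanging on the empty hook, past the spring catch, with the stand turned to its stop. I handed the job in at about 21 s of the 70 s allowed; no verdict was reported.

- **Stand:** I gripped the handle and turned the column clockwise about 56° until the sideways force climbed from about 1 N to 25 N while the handle had almost stopped moving. I took that as the stop. The hook tip stayed at the same place in the later side views.
- **Hook height:** Two wrist views put the rod's centre at 196 mm. Lowering the eye until it touched the rod gave the same height.
- **Hanging:** I gripped the loupe by its head and pushed it in past the catch. The wrist force peaked at about 11 N, in the touch test. The upward force on the loupe fell from about 7 N back to no load as it passed the catch.
- **Last checks:** The final pictures show the loupe upright between the disc and the catch's free end, with the catch raised behind it. Two side views 1.3 s apart show no movement. A matching comparison of wrist views did differ, which I put down to the 0.7 mm the arm had drifted between them. The gripper is well clear.
- **Not checked:** I only glanced at the tray and toy in the pictures and made no final check of the screwdriver. The tool never went near any of them.

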